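# Proof-pull the suction foot on the bathroom ledge

### The arm

A 6-joint arm with a two-finger parallel gripper is mounted at the origin on the work surface. World frame = base frame: x ahead of the robot, y to its left, z up, the work surface at z = 0. Lengths are in m, angles in rad, forces in N, time in s.
With the tool pointing down it reaches from about 0.35 to 0.775 m from the base axis. Payload 7.3 kg.
Tool frame: the origin (TCP) lies at the very end of the fingers, on their centre line; the grasp point (between the pads) lies robot.pinch_z behind it (robot.pinch_z is the distance from the TCP to the grasp point, in m); y points along the fingers, z is the direction in which the jaws open and shut, and the axes are right-handed (so a half turn about y gives the same grasp; the last joint's range is limited). The gripper opens to 92 mm and grips with 3 to 60 N. Pads are 19 mm wide; open, the fingers measure 130 mm over their backs; the gripper's body (75 mm by 190 mm) begins 47 mm behind the grasp point.
Start: joints at [1.203, 0.342, 1.524, -0, 1.275, -0.146], TCP at [0.115, 0.512, 0.227] pointing down, gripper open.
Joint ranges: [-2.53, 2.53], [-0.77, 2.02], [0.04, 2.7], [-1, 4.14], [0.28, 2.66], [-3.11, 3.11]. Speed limits (rad/s): [2.57, 2.57, 3.14, 3.14, 3.14, 3.14].

### API

Orientations are given as [roll, pitch, yaw] about the fixed x, y, z axes, in that order (R = Rz(yaw) Ry(pitch) Rx(roll)).
In Python, from cell import status, viewer, robot gives the robot as it stands. The module is installed in compiled form; this text tells all that it offers.
- The arm moves only by the shell command python3 -m pendant 'ROWS' [FORCE]. ROWS is JSON, a list that holds one entry, the list of rows, each a list of 7 numbers: the shift along the tool's x, y, z in cm, then the turn, a rotation vector about the tool's x, y, z in rad, then the finger opening in cm, from 0 to 9.18. A call has 1 to 20 rows; each row is the pose to reach, as a shift and turn from the pose commanded when the call began, along the tool's axes at that moment; what a row does not reach only later rows make up. A row lasts 1/10 s, in which the tool goes at most 50 mm and 8.59 degrees, less where a joint would pass 70% of its speed; a pose out of reach is approached as far as the arm can. A call with a gripper value outside its range is refused whole. The fingers move at their own pace and stop on an object; FORCE is the grip in N (left out, the last holds). Time passes only in rows, so rows that repeat a pose let the fingers close. It gives the time, the measured TCP pose, the force and the opening at its end, in the units of the state.
- status.observe(): the state, without advancing time (a new reading comes with each control period).
- viewer.read_camera(name): name is "side" or "top"; returns a dict with "image" (400x640x3 uint8, red, green, blue), "range_z" (400x640 float32, m along the optical axis (not along the pixel's ray), 0 where there is no reading), "fx", "fy", "cx", "cy" (pixels), "camera_from_world" (4x4, takes a point from world to camera coordinates). Camera axes: x right, y up, looking along -z (the intrinsics and any distortion apply to the point x, -y, -z); pixel columns grow to the right and rows downward; lengths in m; the calibration is good to about 2 mm. A picture is of the moment at which its call begins.
- robot.hand_in(): hands the job in, once; it reports no verdict.
The state is a dict: "time": time; "qpos": joint angles; "qvel": joint speeds; "joint_efforts": joint torques, N m; "tool_pos": TCP position; "tool_rot": TCP orientation; "contact_force": force on the tool from outside, world axes, zero at the start; "torque": the same for the moment, N m; "opening": finger opening in m.
Only numpy, scipy, OpenCV 4.12 (cv2) and the standard library are available. Lean on these libraries where they do the work, as an engineer would, in place of code of your own. Each camera call takes 0.05 s, during which the arm holds its last target. There are 200 camera calls.

### The job

Prove that the suction foot grips this tile: first slide the gauge's drag pointer right down to zero, then pull the sloping gauge's paddle handle straight out along its slope until the pointer stands level with the steel marker clip, and hold it still there for two seconds. Then ease the handle gently all the way home without letting it snap back, so that the pointer stays behind at the marker as the record, and let go. Do not shift the marker, bump the towel stand that arches over the gauge, or disturb the tumbler, the tiers' contents or anything else.

Things in the scene. Friction and masses are not known exactly. Their poses are not given: they have to be found in the camera images.
- gauge: Fixed gauge: black suction foot (92 mm across) carrying a white housing, 150 x 36 x 24 mm, sloping up at 35 degrees away from the robot. Origin: on the ledge under the foot's centre; z up, x the horizontal direction in which it slopes up, y left. The housing's axis runs from (-60, 0, 25) mm along (cos 35, 0, sin 35); its graduated top face is 12 mm above the axis.
- handle (a point): Grip point of the grey paddle at the gauge's upper end, a plate 10 mm thick along the slope, 44 mm wide, from 48 mm below to 14 mm above this point. x: up the slope (pull direction), y across, z square out of the sloping face (a tool along -z is 35 degrees off vertical). 28 mm above the plane of the housing's top face, which ends 15 mm behind it at rest: keep the fingertips above that face.
- gauge_slide (a joint): How far the handle is pulled out, in m: 0 fully home, 0.080 at most. A spring pulls it home: about 4 N at 0, rising 1.5 N per 10 mm. Let go when pulled out, it snaps back.
- pointer_knob (a point): Centre of the drag pointer's grey knob, which slides on the housing's top face: 10 mm along the slope, 18 mm across, top 26 mm above the face, this point 20 mm. Same axes as the handle. It is pushed or pinched. The pulled handle carries it up (then 115 mm behind the handle point along x); when the handle goes back it stays (friction 1.5 N).
- pointer (a joint): Reading of the drag pointer, in m: 0 at the low (zero) end of the scale, 0.080 at the high end. It cannot be lower than the handle's joint value.
- marker_mid (a point): Middle of the top of the steel marker clip on the left (+y) side of the housing: 10 mm long along the slope, 6 mm above the top face, 17 to 25 mm from the centre line. Same axes as the handle. The pointer is level with it when the knob's centre is equally far along x: pointer equals marker.
- marker (a joint): Where the marker clip is set on the same scale as pointer, in m. It is stiff and must stay.
- towel_stand: Fixed chrome hand-towel stand: an arch of 12 mm bar, 330 mm between its posts, top bar 385 mm above the ledge, straight above where the pulled handle comes; round feet 64 mm across. Origin on the ledge midway between the feet; the bar runs along y. A gripper standing upright on the pulled handle would run into the bar.
- tumbler: Glass tumbler, 72 mm across, 95 mm tall, loose on the ledge to the right of the gauge. Origin: centre of its underside.
- tiers: Fixed stack of three pale grey plastic trays, 200 x 260 mm, 245 mm tall in all, to the left. Origin: centre of its underside.
- swab_box: Clear lidded swab box, 104 x 84 x 82 mm, loose in the top tray. Origin: centre of its underside.
- hairbrush: Pink hairbrush, 200 mm long, loose in the middle tray. Origin: under its middle.
- pill_tin: Round aluminium pill tin, 70 mm across, 22 mm tall, loose in the bottom tray. Origin: centre of its underside.
There are look-alikes about, which are no part of the job. There is more than one size of the gauge; the one meant has the size given above.

How it is judged:
By the outcome, as a careful person would: the job done as asked, in the order asked, and still so for the second after the job is handed in, with the robot touching nothing.
It also fails if it takes over 48 s, if anything falls off the work surface, if the arm or the gripper's body presses on something with over 40 N, if the wrist force passes 120 N, or if a joint passes its speed limit or range.

## Working session

There is one attempt and no reset: what is moved stays moved. The work goes in short steps, Python scripts to look and compute and a shell command to move; the robot and the scene stay as the last step left them, time stands still between calls to the robot, and variables do not carry over. Pictures are saved under pics/ and viewed, about 8 in all and at most 12, crops included, and the job is handed in when it is done.

```bash
mkdir -p pics; ls; python3 - <<'E'
from cell import status, viewer, robot
import cv2,numpy as np
print(status.observe(), robot.pinch_z)
for n in("side","top"):
    d=viewer.read_camera(n); np.savez(f"{n}0.npz",**d)
    cv2.imwrite(f"pics/{n}0.png",d["image"][:,:,::-1])
    print(n,d["fx"],d["fy"],d["cx"],d["cy"],d["camera_from_world"].round(3).tolist(), [k for k in d])
E
```

```text
pics
{'time': 0.0, 'qpos': array([ 1.20299947e+00,  3.42712877e-01,  1.52500073e+00, -4.73754367e-06,
        1.27540085e+00, -1.45998577e-01]), 'qvel': array([ 1.80340301e-03,  1.53193968e-03,  2.07294569e-03, -1.71218652e-06,
       -8.10411002e-04,  2.56302370e-04]), 'joint_efforts': array([ 2.60727698e-03, -4.31229007e+01, -2.44221765e+01,  7.21044489e-02,
        5.57627971e-02, -1.23198015e-04]), 'tool_pos': array([0.115325  , 0.51176597, 0.22605576]), 'tool_rot': array([-1.57230259e+00,  2.16909224e-04, -2.21797060e-01]), 'contact_force': array([-0.15223524, -0.16763353,  0.1804109 ]), 'torque': array([-0.00399337, -0.00686769, -0.03376137]), 'opening': 0.09180391463285287} 0.0188
side 506.52033895589506 506.52033895589506 323.1359403854243 197.16259077395335 [[0.493, -0.87, -0.014, -0.22], [0.489, 0.264, 0.831, -0.4], [-0.719, -0.417, 0.556, -0.944], [0.0, 0.0, 0.0, 1.0]] ['image', 'range_z', 'fx', 'fy', 'cx', 'cy', 'camera_from_world']
top 456.212585830139 456.212585830139 314.50786050641625 196.1430854655952 [[-0.024, -1.0, 0.005, 0.043], [0.977, -0.023, 0.214, -0.564], [-0.214, 0.01, 0.977, -1.424], [0.0, 0.0, 0.0, 1.0]] ['image', 'range_z', 'fx', 'fy', 'cx', 'cy', 'camera_from_world']
```

View pics/side0.png

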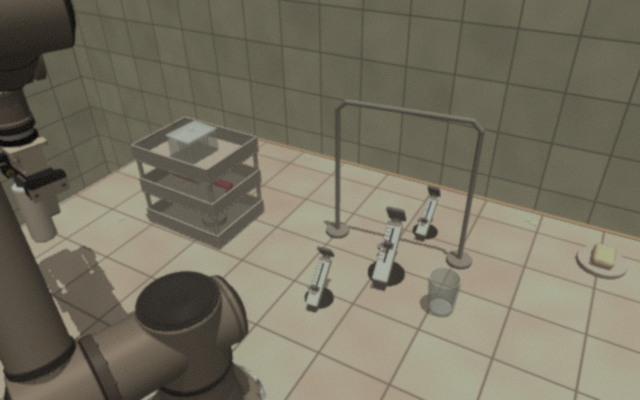

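View pics/top0.png

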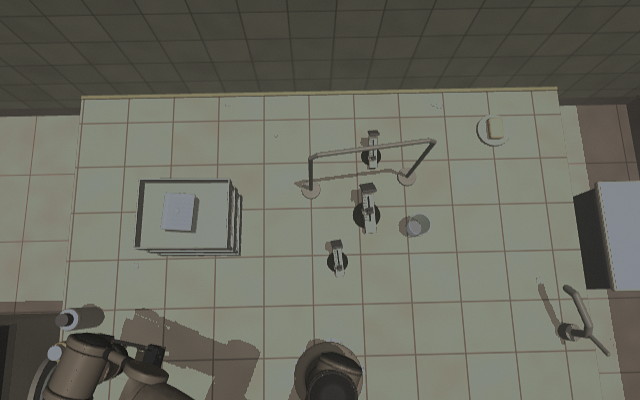

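The middle gauge (side ~388,250; top ~367,208) is the largest and the one meant; two smaller ones stand before and behind it. Next I'll take enlarged crops.

```bash
cat > h.py <<'E'
import numpy as np,cv2
def load(n,k): return dict(np.load(f"{n}{k}.npz"))
def ray(d,u,v):
    T=d["camera_from_world"];R,t=T[:3,:3],T[:3,3]
    c=np.array([(u-d["cx"])/d["fx"],-(v-d["cy"])/d["fy"],-1.])
    return -R.T@t, R.T@c
def pt(d,u,v,z=None):
    o,r=ray(d,u,v)
    s=float(d["range_z"][int(round(v)),int(round(u))]) if z is None else (z-o[2])/r[2]
    return o+s*r
def tri(d1,p1,d2,p2):
    o1,r1=ray(d1,*p1);o2,r2=ray(d2,*p2)
    s=np.linalg.lstsq(np.c_[r1,-r2],o2-o1,rcond=None)[0]
    a,b=o1+s[0]*r1,o2+s[1]*r2
    return (a+b)/2,np.linalg.norm(a-b)
def proj(d,p):
    T=d["camera_from_world"];c=T[:3,:3]@p+T[:3,3]
    return np.array([d["cx"]+d["fx"]*c[0]/-c[2],d["cy"]-d["fy"]*c[1]/-c[2]])
def cloud(d,u0,u1,v0,v1):
    v,u=np.mgrid[v0:v1,u0:u1];z=d["range_z"][v0:v1,u0:u1]
    T=d["camera_from_world"]
    c=np.stack([(u-d["cx"])/d["fx"]*z,-(v-d["cy"])/d["fy"]*z,-z],-1)
    return (c-T[:3,3])@T[:3,:3]
E
python3 - <<'E'
from h import *
s,t=load("side",0),load("top",0)
a=cv2.resize(s["image"][200:290,360:420],None,fx=6,fy=6,interpolation=cv2.INTER_CUBIC)
b=cv2.resize(t["image"][175:240,345:390],None,fx=8,fy=8,interpolation=cv2.INTER_CUBIC)
b=cv2.copyMakeBorder(b,0,a.shape[0]-b.shape[0],0,0,cv2.BORDER_CONSTANT)
cv2.imwrite("pics/crop0.png",np.hstack([a,b])[:,:,::-1])
for n,d,box in(("side",s,(365,410,205,290)),("top",t,(350,385,180,236))):
    P=cloud(d,*box); 
    im=cv2.cvtColor(d["image"][box[2]:box[3],box[0]:box[1]],cv2.COLOR_RGB2HSV)
    dark=(im[...,2]<50)&(np.abs(P[...,2]-.008)<.02)
    ys,xs=np.nonzero(dark)
    (c,r),_=cv2.minEnclosingCircle(np.c_[P[dark][:,0],P[dark][:,1]].astype(np.float32)),0
    print(n,dark.sum(),c,r,P[dark].mean(0))
# stand top bar, feet
for d,ps in((s,[(345,102),(412,110),(480,124),(337,230),(459,260)]),(t,[(312,156),(372,150),(434,141),(311,191),(406,178)])):
    print([pt(d,*p).round(3).tolist() for p in ps])
E
```

```text
side 0 (0.0, 0.0) 0.0 [nan nan nan]
top 234 (0.5100204348564148, -0.14158880710601807) 0.044995613396167755 [ 0.50811177 -0.13082306  0.01135486]
[[0.596, 0.021, 0.388], [0.62, -0.133, 0.39], [1.226, -0.164, 0.107], [0.597, 0.041, 0.009], [0.635, -0.287, 0.009]]
[[0.602, 0.037, 0.38], [0.613, -0.119, 0.385], [0.637, -0.284, 0.376], [0.594, 0.041, 0.012], [0.632, -0.283, 0.011]]<stdin>:13: RuntimeWarning: Mean of empty slice.
  ret = um.true_divide(
```

View pics/crop0.png

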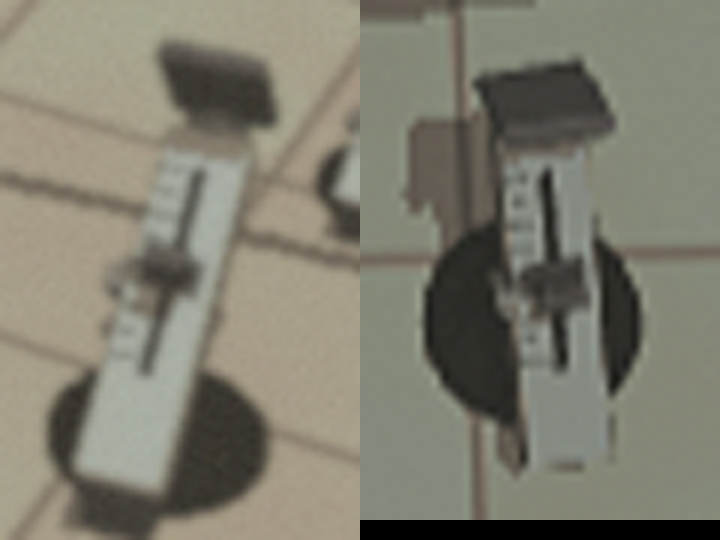

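```bash
python3 - <<'E'
from h import *
s,t=load("side",0),load("top",0)
S=lambda x,y:(360+(x+.5)/6-.5,200+(y+.5)/6-.5)
T=lambda x,y:(345+(x-360+.5)/8-.5,175+(y+.5)/8-.5)
names=dict(lowL=((75,468),(528,466)),lowR=((165,497),(607,463)),slotTop=((202,170),(546,170)),slotBot=((147,375),(562,368)),
 hTL=((165,42),(478,78)),hTR=((265,72),(580,62)),hBR=((274,125),(613,128)),knobTop=((165,265),(553,285)),marker=((118,280),(507,290)))
R={}
for k,(a,b) in names.items():
    p,e=tri(s,S(*a),t,T(*b));R[k]=p;print(k,p.round(4),round(e,4))
d=R["slotTop"]-R["slotBot"];print("slot",np.degrees([np.arctan2(d[1],d[0]),np.arctan2(d[2],np.hypot(d[0],d[1]))]),np.linalg.norm(d))
for n,dd,box in(("side",s,(368,406,222,285)),("top",t,(352,385,190,236))):
    P=cloud(dd,*box);g=dd["image"][box[2]:box[3],box[0]:box[1]].astype(int)
    sat=g.max(-1)-g.min(-1)
    m=(P[...,2]>.03)&(g.mean(-1)>(120))&(P[...,2]<.2)
    Q=P[m]
    for _ in range(4):
        c=np.median(Q,0) if _==0 else Q.mean(0);u,sv,vt=np.linalg.svd(Q-c);nrm=vt[2]*np.sign(vt[2][2]);r=(Q-c)@nrm;Q=Q[abs(r)<max(.004,1.5*r.std())]
    ax=vt[0]*np.sign(vt[0][0])
    print(n,len(Q),c.round(4),"axis",ax.round(3),"yaw/slope",np.degrees([np.arctan2(ax[1],ax[0]),np.arcsin(ax[2])]).round(2),"n",nrm.round(3),np.ptp((Q-c)@ax),np.ptp((Q-c)@vt[1]),r.std())
E
```

```text
lowL [ 0.4448 -0.1337  0.0353] 0.0002
lowR [ 0.4468 -0.1683  0.0334] 0.0048
slotTop [ 0.5512 -0.137   0.1115] 0.0006
slotBot [ 0.4809 -0.1465  0.0608] 0.0005
hTL [ 0.5799 -0.1072  0.1469] 0.0024
hTR [ 0.5869 -0.1479  0.1413] 0.0018
hBR [ 0.5624 -0.1611  0.1351] 0.0002
knobTop [ 0.5087 -0.1401  0.094 ] 0.0002
marker [ 0.5089 -0.1222  0.0795] 0.0029
slot [ 7.65192012 35.53251911] 0.0872658709202692
side 656 [ 0.5    -0.1448  0.0734] axis [0.812 0.1   0.575] yaw/slope [ 6.99 35.12] n [-0.57  -0.081  0.818] 0.14807554708296145 0.03667804597408564 0.0018740376505865174
top 221 [ 0.497  -0.1454  0.0724] axis [0.811 0.075 0.58 ] yaw/slope [ 5.31 35.42] n [-0.578 -0.042  0.815] 0.13511573857464212 0.035804681891271145 0.002085783805874798
```

```bash
cat > g.py <<'E'
import numpy as np
from h import *
from scipy.spatial.transform import Rotation as Ro
psi=np.radians(7.0);c,s35=np.cos(np.radians(35)),np.sin(np.radians(35))
X=np.array([np.cos(psi),np.sin(psi),0]);Z=np.array([0,0,1.])
a=c*X+s35*Z;n=-s35*X+c*Z;l=np.cross(Z,X)
O=np.array([.511,-.1425,0])
low=O-.06*X+.025*Z+.012*n          # low end of top face, s=0,h=0
W=lambda s,y,h:low+s*a+y*l+h*n     # slope coords -> world
G=lambda P:np.stack([(P-low)@a,(P-low)@l,(P-low)@n],-1)
RT=np.c_[-l,-n,a]
def plan(tcp,R=RT):
    from cell import status
    o=status.observe();R0=Ro.from_euler("xyz",o["tool_rot"]).as_matrix()
    sh=R0.T@(tcp-o["tool_pos"])*100;rv=Ro.from_matrix(R0.T@R).as_rotvec()
    print("t",round(o["time"],2),"G(tcp)mm",(G(o["tool_pos"])*1e3).round(1),"F",o["contact_force"].round(1),"open",round(o["opening"],4))
    print("shift cm",sh.round(2),"rotvec",rv.round(3),np.degrees(np.linalg.norm(rv)).round(1),"deg")
E
python3 - <<'E'
from g import *
s,t=load("side",0),load("top",0)
for n_,d,box in(("side",s,(382,410,203,225)),("top",t,(352,380,178,196))):
    P=cloud(d,*box);q=G(P);g=d["image"][box[2]:box[3],box[0]:box[1]].mean(-1)
    m=(P[...,2]>.08)&(g<90)&(q[...,0]>.14)&(q[...,0]<.2)
    print(n_,m.sum(),"s,y,h pct",np.percentile(q[m],[3,50,97],axis=0).round(4).tolist())
for nm,p in dict(h=W(.165,0,.028),hTL=W(.16,.022,.042),hTR=W(.16,-.022,.042),hBL=W(.17,.022,-.02),lowL=W(0,.018,0),lowR=W(0,-.018,0),upL=W(.15,.018,0)).items():
    S,T=proj(s,p),proj(t,p)
    print(nm,p.round(3),"side crop",((S-[360,200])*6+3).round(),"top crop",((T-[345,175])*8+4+[360,0]).round())
# tiers, tumbler extents
P=cloud(t,130,245,175,258).reshape(-1,3);P=P[P[:,2]>.1];print("tiers",P.min(0).round(3),P.max(0).round(3),np.percentile(P,[2,98],axis=0).round(3))
plan(np.array([.27,.33,.36]))
plan(W(.165,0,.028+.16))
E
```

```text
side 178 s,y,h pct [[0.1532, -0.0202, -0.0108], [0.1602, -0.0003, 0.0205], [0.1641, 0.0186, 0.0429]]
top 149 s,y,h pct [[0.1445, -0.0179, -0.0144], [0.168, 0.0028, 0.022], [0.1706, 0.0228, 0.0458]]
h [ 0.563 -0.136  0.152] side crop [219.  72.] top crop [555. 118.]
hTL [ 0.548 -0.116  0.161] side crop [158.  59.] top crop [506. 152.]
hTR [ 0.553 -0.159  0.161] side crop [267.  83.] top crop [620. 136.]
hBL [ 0.592 -0.11   0.116] side crop [183.  91.] top crop [475.  70.]
lowL [ 0.442 -0.133  0.035] side crop [ 71. 472.] top crop [526. 473.]
lowR [ 0.447 -0.169  0.035] side crop [160. 496.] top crop [613. 460.]
upL [ 0.564 -0.118  0.121] side crop [173. 121.] top crop [498. 134.]
tiers [0.248 0.044 0.1  ] [0.588 0.54  1.511] [[0.386 0.276 0.106]
 [0.583 0.533 0.276]]
t 0.1 G(tcp)mm [-91.9 697.7 297.8] F [0.3 0.6 0.2] open 0.0919
shift cm [ 19.08 -13.37 -14.35] rotvec [ 0.533  1.187 -0.373] 77.5 deg
t 0.1 G(tcp)mm [-91.9 697.7 297.8] F [0.3 0.6 0.2] open 0.0919
shift cm [ 49.26  -5.67 -56.47] rotvec [ 0.533  1.187 -0.373] 77.5 deg
```

```bash
python3 -m pendant '[[[19,-13.4,-14.4,0.13,0.3,-0.09,0],[19,-13.4,-14.4,0.2,0.5,-0.15,0],[19,-13.4,-14.4,0.27,0.6,-0.19,0],[19,-13.4,-14.4,0.4,0.9,-0.28,0],[19,-13.4,-14.4,0.5,1.1,-0.35,0],[19,-13.4,-14.4,0.533,1.187,-0.373,0],[41,-13.4,-43,0.533,1.187,-0.373,0],[41,-13.4,-43,0.533,1.187,-0.373,0],[41,-13.4,-43,0.533,1.187,-0.373,0],[41,-13.4,-43,0.533,1.187,-0.373,0],[41,-13.4,-43,0.533,1.187,-0.373,0],[41,-13.4,-43,0.533,1.187,-0.373,0],[41,-13.4,-43,0.533,1.187,-0.373,0],[41,-13.4,-43,0.533,1.187,-0.373,0],[41,-13.4,-43,0.533,1.187,-0.373,0]]]' 30
python3 - <<'E'
from g import *
from cell import status
print(status.observe()["qpos"].round(2))
plan(W(.125,0,.08))
E
```

```text
time: 1.6
tool_pos: [0.422, -0.0032, 0.3607]
tool_rot: [-0.959, 0.001, -1.457]
contact_force: [-0.2, 0.8, -0.3]
opening: 0.0003
[-0.42 -0.29  1.97  0.37  0.95 -0.67]
t 1.6 G(tcp)mm [183.2 149.1 269.5] F [-0.2  0.8 -0.3] open 0.0003
shift cm [14.88 19.01 -5.73] rotvec [-0.001 -0.008  0.004] 0.5 deg
```

```bash
python3 -m pendant '[[[14.9,19,-5.8,0,-0.008,0.004,0],[14.9,19,-5.8,0,-0.008,0.004,0],[14.9,19,-5.8,0,-0.008,0.004,0],[14.9,19,-5.8,0,-0.008,0.004,0],[14.9,19,-5.8,0,-0.008,0.004,0],[14.9,19,-5.8,0,-0.008,0.004,0],[14.9,19,-5.8,0,-0.008,0.004,0],[14.9,19,-5.8,0,-0.008,0.004,0]]]'
python3 - <<'E'
from g import *
from cell import viewer,status
I=[]
for n_,(u0,v0) in(("side",(340,180)),("top",(325,155))):
    d=viewer.read_camera(n_);np.savez(f"{n_}1.npz",**d)
    I.append(cv2.resize(d["image"][v0:v0+120,u0:u0+80],None,fx=5,fy=5,interpolation=cv2.INTER_CUBIC))
cv2.imwrite("pics/p1.png",np.hstack(I)[:,:,::-1])
print(status.observe()["qpos"].round(2)); plan(W(.125,0,.013))
E
```

```text
time: 2.4
tool_pos: [0.5001, -0.1369, 0.173]
tool_rot: [-0.958, -0.001, -1.439]
contact_force: [-0.5, -0.0, 0.0]
opening: 0.0001
[-0.68  0.19  2.11  0.88  0.58 -1.5 ]
t 2.5 G(tcp)mm [126.4   6.8  81.2] F [0.1 0.  0.1] open 0.0003
shift cm [ 0.71  6.82 -0.18] rotvec [-0.004  0.009 -0.004] 0.6 deg
```

View pics/p1.png

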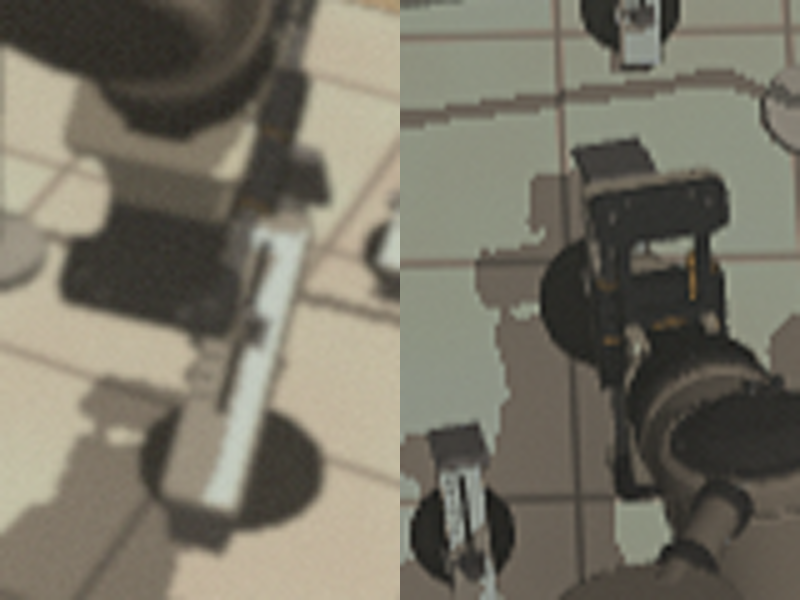

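The closed fingers stand over the upper housing, between the knob (side ~391,246) and the handle, with the towel bar clear. Next: descend, then push the knob down.

```bash
python3 -m pendant '[[[0.7,0,-0.2,-0.004,0.009,-0.004,0],[0.7,0,-0.2,-0.004,0.009,-0.004,0],[0.7,2,-0.2,-0.004,0.009,-0.004,0],[0.7,4,-0.2,-0.004,0.009,-0.004,0],[0.7,5.5,-0.2,-0.004,0.009,-0.004,0],[0.7,6.8,-0.2,-0.004,0.009,-0.004,0],[0.7,6.8,-0.2,-0.004,0.009,-0.004,0],[0.7,6.8,-0.2,-0.004,0.009,-0.004,0]]]'
python3 -c "
from g import *;plan(W(.08,0,.013))"
```

```text
time: 3.3
tool_pos: [0.538, -0.1395, 0.1151]
tool_rot: [-0.963, 0.002, -1.449]
contact_force: [-0.2, 0.5, -0.0]
opening: 0.0002
t 3.3 G(tcp)mm [123.1  -0.3  11.8] F [-0.2  0.5 -0. ] open 0.0002
shift cm [-0.02 -0.1  -4.31] rotvec [ 0.003 -0.002 -0.002] 0.2 deg
```

```bash
python3 -m pendant '[[[0,0,-0.4,0,0,0,0],[0,0,-0.8,0,0,0,0],[0,0,-1.2,0,0,0,0],[0,0,-1.6,0,0,0,0],[0,0,-2,0,0,0,0],[0,0,-2.4,0,0,0,0],[0,0,-2.8,0,0,0,0],[0,0,-3.2,0,0,0,0],[0,0,-3.6,0,0,0,0],[0,0,-4,0,0,0,0],[0,0,-4.3,0,0,0,0],[0,0,-4.5,0,0,0,0],[0,0,-4.5,0,0,0,0]]]'
python3 -c "
from g import *;plan(W(.074,0,.013))"
```

```text
time: 4.6
tool_pos: [0.5011, -0.1439, 0.0888]
tool_rot: [-0.964, 0.003, -1.45]
contact_force: [-0.0, 0.1, -0.6]
opening: 0.0006
t 4.6 G(tcp)mm [77.5 -0.2 11.6] F [-0.   0.1 -0.6] open 0.0006
shift cm [-0.02 -0.14 -0.35] rotvec [ 0.004 -0.003 -0.002] 0.3 deg
```

```bash
python3 -m pendant '[[[0,0,-0.15,0,0,0,0],[0,0,-0.3,0,0,0,0],[0,0,-0.4,0,0,0,0]]]'
python3 - <<'E'
from g import *
from cell import viewer,status
I=[]
for n_,(u0,v0) in(("side",(340,180)),("top",(325,155))):
    d=viewer.read_camera(n_);np.savez(f"{n_}2.npz",**d)
    I.append(cv2.resize(d["image"][v0:v0+120,u0:u0+80],None,fx=5,fy=5,interpolation=cv2.INTER_CUBIC))
cv2.imwrite("pics/p2.png",np.hstack(I)[:,:,::-1]); plan(W(.07,0,.013))
s=load("side",2)
for p in(50,80):print(((proj(s,W(p/1e3,0,.02))-[340,180])*5).round())
E
```

```text
time: 4.9
tool_pos: [0.4981, -0.1442, 0.0867]
tool_rot: [-0.963, 0.003, -1.449]
contact_force: [2.2, -0.9, 0.7]
opening: 0.0003
t 5.0 G(tcp)mm [73.8 -0.1 11.6] F [ 1.4  0.3 -0.1] open 0.0004
shift cm [-0.01 -0.14 -0.38] rotvec [ 0.004 -0.002 -0.002] 0.3 deg
[217. 388.]
[234. 328.]
```

View pics/p2.png

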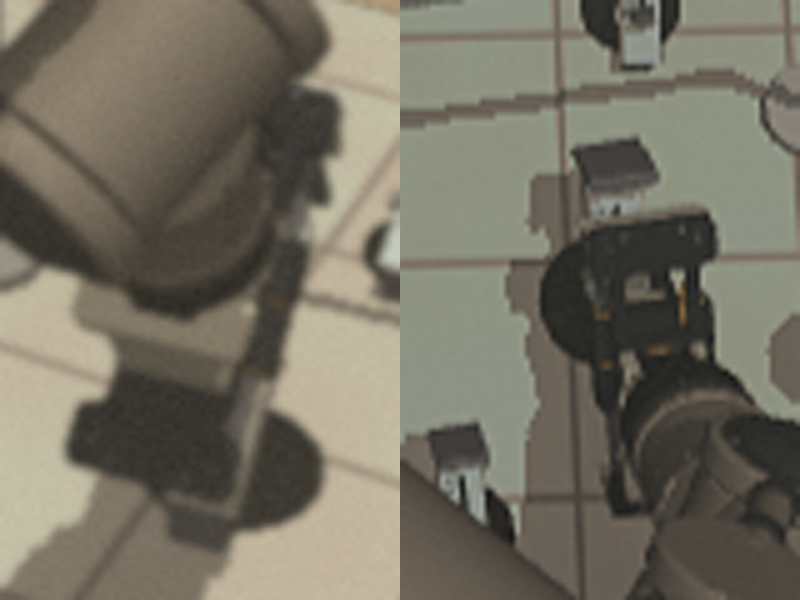

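```bash
python3 -m pendant '[[[0,0,-0.1,0,0,0,0],[0,0,-0.1,0,0,0,0]]]'; python3 -m pendant '[[[0,0,-0.1,0,0,0,0],[0,0,-0.1,0,0,0,0]]]'
python3 -c "
from g import *;plan(W(.07,0,.013))"
```

```text
time: 5.2
tool_pos: [0.4972, -0.1443, 0.0861]
tool_rot: [-0.963, 0.003, -1.449]
contact_force: [1.5, 0.0, 0.2]
opening: 0.0003
time: 5.4
tool_pos: [0.4964, -0.1445, 0.0855]
tool_rot: [-0.963, 0.003, -1.449]
contact_force: [1.4, 0.4, 0.3]
opening: 0.0004
t 5.4 G(tcp)mm [71.8 -0.2 11.6] F [1.4 0.4 0.3] open 0.0004
shift cm [-0.02 -0.14 -0.18] rotvec [ 0.003 -0.002 -0.002] 0.3 deg
```

```bash
for i in 1 2; do python3 -m pendant '[[[0,0,-0.1,0,0,0,0],[0,0,-0.1,0,0,0,0]]]' | egrep 'tool_pos|force'; done
```

```text
tool_pos: [0.4962, -0.1446, 0.0854]
contact_force: [3.8, 1.5, 1.3]
tool_pos: [0.496, -0.1446, 0.0854]
contact_force: [7.4, 2.6, 2.3]
```

```bash
for i in 1 2; do python3 -m pendant '[[[0,0,-0.1,0,0,0,0],[0,0,-0.1,0,0,0,0]]]' | egrep 'tool_pos|force'; done
python3 -c "
from g import *;plan(W(.07,0,.013))"
```

```text
tool_pos: [0.4959, -0.1447, 0.0854]
contact_force: [10.2, 3.6, 4.5]
tool_pos: [0.4958, -0.1447, 0.0854]
contact_force: [12.3, 5.7, 5.2]
t 6.2 G(tcp)mm [71.2 -0.4 11.9] F [12.3  5.7  5.2] open 0.0007
shift cm [-0.04 -0.11 -0.12] rotvec [-0.003 -0.001 -0.003] 0.2 deg
```

```bash
python3 -m pendant '[[[0,0,1,0,0,0,0],[0,0,1.2,0,0,0,0],[0,-5,1.2,0,0,0,0],[0,-10,4,0,0,0,4],[0,-12,9.8,0,0,0,4],[0,-12,9.8,0,0,0,4],[0,-12,9.8,0,0,0,4],[0,-12,9.8,0,0,0,4],[0,-12,9.8,0,0,0,4]]]'
python3 - <<'E'
from g import *
from cell import viewer,status
I=[]
for n_,(u0,v0) in(("side",(360,200)),("top",(340,175))):
    d=viewer.read_camera(n_);np.savez(f"{n_}3.npz",**d)
    I.append(cv2.resize(d["image"][v0:v0+90,u0:u0+60],None,fx=6,fy=6,interpolation=cv2.INTER_CUBIC))
cv2.imwrite("pics/p3.png",np.hstack(I)[:,:,::-1]); plan(W(.165,0,.0095))
s=load("side",3)
for p in(50,55,75,80,85):print(p,"knobtop,marker top, markeroutr",*[((proj(s,W(p/1e3,y,h))-[360,200])*6+3).round() for y,h in((0,.026),(.021,.006))])
E
```

```text
time: 7.1
tool_pos: [0.5039, -0.1433, 0.2358]
tool_rot: [-0.966, 0.005, -1.449]
contact_force: [-0.5, -0.9, -0.7]
opening: 0.0394
t 7.2 G(tcp)mm [164.6  -0.2 130.4] F [ 0.1 -0.4  0.7] open 0.0401
shift cm [ 0.02 12.09  0.11] rotvec [ 0.006 -0.004 -0.003] 0.4 deg
50 knobtop,marker top, markeroutr [142. 345.] [ 97. 346.]
55 knobtop,marker top, markeroutr [145. 333.] [100. 334.]
75 knobtop,marker top, markeroutr [159. 285.] [114. 287.]
80 knobtop,marker top, markeroutr [162. 273.] [117. 275.]
85 knobtop,marker top, markeroutr [166. 261.] [121. 264.]
```

View pics/p3.png

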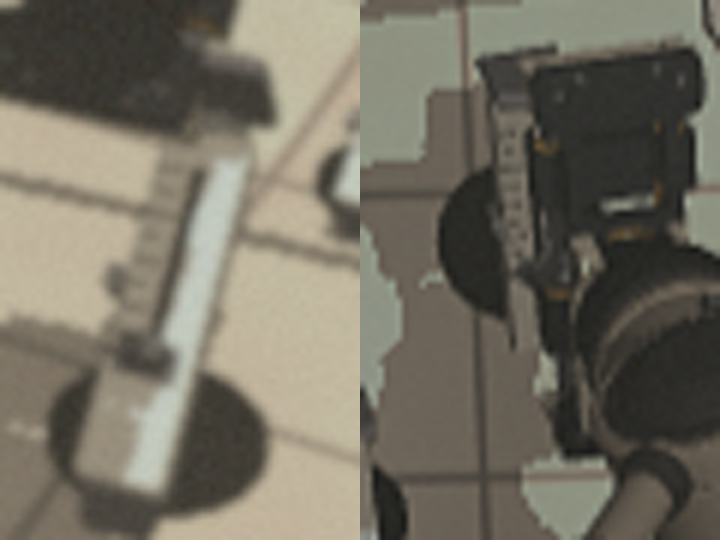

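```bash
python3 - <<'E'
from g import *
for n_,k,box in(("side",0,(365,405,220,285)),("side",3,(365,405,220,285)),("top",0,(352,385,185,236)),("top",3,(352,385,185,236))):
    d=load(n_,k);q=G(cloud(d,*box))*1e3
    m=(q[...,1]>19.5)&(q[...,1]<28)&(q[...,2]>-14)&(q[...,2]<12)&(q[...,0]>40)&(q[...,0]<130)
    r=q[m];print(n_,k,"marker px",m.sum(),r.mean(0).round(1),np.sort(r[:,0]).round(1)[::max(1,len(r)//10)])
    m=(abs(q[...,1])<13)&(q[...,2]>8)&(q[...,2]<30)&(q[...,0]>30)&(q[...,0]<130)
    r=q[m]
    if len(r):print("   knob",m.sum(),r.mean(0).round(1),np.percentile(r,[5,50,95],axis=0).round(1).tolist())
s=load("side",3)["image"]; s0=load("side",0)["image"]
# along-slope brightness profile at marker's outer strip
for y in(.021,.024):
  print(y,[(i,*[int(cv2.getRectSubPix(load("side",k)["image"],(1,1),tuple(map(float,proj(load("side",k),W(i/1e3,y,.005))))).mean()) for k in(0,3)]) for i in range(62,100,2)])
E
```

```text
side 0 marker px 12 [77.9 21.9  4.1] [73.8 74.1 74.7 74.8 75.  76.9 78.3 79.  81.4 82.1 82.2 82.9]
   knob 47 [84.6 -0.7 21.9] [[80.9, -8.8, 9.6], [83.9, -0.7, 24.4], [90.1, 7.5, 29.1]]
side 3 marker px 12 [77.5 22.   4.1] [73.9 74.4 74.9 75.1 75.2 75.7 77.6 77.8 79.8 80.4 82.4 82.6]
   knob 47 [48.3 -1.5 23.1] [[44.5, -9.2, 10.9], [47.9, -1.5, 25.3], [53.4, 6.9, 28.8]]
top 0 marker px 14 [84.1 22.4  1.6] [ 73.9  73.9  75.3  77.1  80.   81.9  82.   82.1  82.2  82.4  85.3  85.4
  88.3 128.3]
   knob 38 [85.6  2.2 19.4] [[57.2, -7.9, 8.6], [88.5, 2.2, 20.8], [93.4, 11.1, 28.8]]
top 3 marker px 14 [78.7 22.6  2.7] [51.4 75.3 75.7 77.1 78.1 78.6 81.2 81.8 81.9 83.3 83.8 83.9 84.3 84.9]
   knob 11 [52.9  4.7 16.5] [[49.5, -0.8, 9.7], [53.3, 5.4, 14.6], [55.0, 8.5, 25.2]]
0.021 [(62, 135, 153), (64, 142, 162), (66, 147, 167), (68, 143, 162), (70, 128, 146), (72, 112, 123), (74, 102, 103), (76, 112, 99), (78, 120, 99), (80, 121, 102), (82, 119, 111), (84, 120, 128), (86, 128, 152), (88, 135, 164), (90, 142, 167), (92, 147, 168), (94, 148, 169), (96, 149, 171), (98, 149, 171)]
0.024 [(62, 149, 173), (64, 152, 175), (66, 153, 176), (68, 151, 174), (70, 146, 167), (72, 134, 153), (74, 123, 134), (76, 122, 121), (78, 127, 116), (80, 130, 116), (82, 130, 122), (84, 133, 137), (86, 141, 158), (88, 148, 172), (90, 150, 174), (92, 152, 175), (94, 153, 176), (96, 154, 177), (98, 154, 177)]
```

The knob is now at the low end (side crop ~147,350) and the clip sits near (119,279), about 29–30 mm further up. Next: grip the handle.

```bash
python3 -m pendant '[[[0,3,0.05,0.006,-0.004,-0.003,4],[0,6,0.05,0.006,-0.004,-0.003,4],[0,9,0.05,0.006,-0.004,-0.003,4],[0,11,0.05,0.006,-0.004,-0.003,4],[0,12,0.05,0.006,-0.004,-0.003,4],[0,12,0.05,0.006,-0.004,-0.003,4],[0,12,0.05,0.006,-0.004,-0.003,4]]]'
python3 -c "
from g import *;plan(W(.165,0,.0105))"
```

```text
time: 7.9
tool_pos: [0.5732, -0.1354, 0.1397]
tool_rot: [-0.957, -0.002, -1.448]
contact_force: [-0.6, 1.2, -0.3]
opening: 0.0398
t 7.9 G(tcp)mm [166.2  -0.5  11.6] F [-0.6  1.2 -0.3] open 0.0398
shift cm [-0.05  0.11 -0.12] rotvec [-0.002  0.002  0.001] 0.2 deg
```

```bash
python3 -m pendant '[[[0,0.1,-0.1,0,0,0,1.6],[0,0.1,-0.1,0,0,0,1.2],[0,0.1,-0.1,0,0,0,0],[0,0.1,-0.1,0,0,0,0],[0,0.1,-0.1,0,0,0,0],[0,0.1,-0.1,0,0,0,0]]]' 35
python3 -c "
from g import *;plan(W(.165,0,.0105))"
```

```text
time: 8.5
tool_pos: [0.5727, -0.1355, 0.1381]
tool_rot: [-0.958, -0.003, -1.448]
contact_force: [-6.5, -2.0, 3.8]
opening: 0.0097
t 8.5 G(tcp)mm [164.9  -0.6  10.7] F [-6.5 -2.   3.8] open 0.0097
shift cm [-0.06  0.02  0.01] rotvec [-0.002  0.003  0.002] 0.2 deg
```

```bash
python3 -m pendant '[[[0,0,0.2,0,0,0,0],[0,0,0.4,0,0,0,0],[0,0,0.6,0,0,0,0],[0,0,0.8,0,0,0,0],[0,0,1.0,0,0,0,0],[0,0,1.2,0,0,0,0],[0,0,1.4,0,0,0,0],[0,0,1.6,0,0,0,0],[0,0,1.8,0,0,0,0],[0,0,2.0,0,0,0,0],[0,0,2.2,0,0,0,0],[0,0,2.4,0,0,0,0],[0,0,2.5,0,0,0,0],[0,0,2.5,0,0,0,0],[0,0,2.5,0,0,0,0]]]'
cat > look.py <<'E'
from g import *
from cell import viewer,status
import sys
k=sys.argv[1]
Q={}
for n_,box in(("side",(365,405,215,285)),("top",(345,385,185,236))):
    M,K,B=[],[],[]
    for i in range(3):
        d=viewer.read_camera(n_);q=G(cloud(d,*box))*1e3
        m=(q[...,1]>18.5)&(q[...,1]<28)&(q[...,2]>-5)&(q[...,2]<12)&(q[...,0]>60)&(q[...,0]<100);M.append(q[m])
        m=(abs(q[...,1])<13)&(q[...,2]>12)&(q[...,2]<30)&(q[...,0]>30)&(q[...,0]<115);K.append(q[m])
    np.savez(f"{n_}{k}.npz",**d)
    for nm,r in(("marker",np.vstack(M)),("knob",np.vstack(K))):
        if len(r):print(n_,nm,len(r),r.mean(0).round(1),np.percentile(r[:,0],[3,50,97]).round(1))
s=load("side",k);cv2.imwrite(f"pics/p{k}.png",cv2.resize(s["image"][200:290,360:420],None,fx=6,fy=6,interpolation=cv2.INTER_CUBIC)[:,:,::-1])
plan(W(.165,0,.0105))
E
python3 look.py 4
```

```text
time: 10.0
tool_pos: [0.5917, -0.133, 0.1516]
tool_rot: [-0.96, -0.002, -1.447]
contact_force: [-12.9, -2.5, 2.7]
opening: 0.01
side marker 44 [78.4 21.   5.7] [72.  79.1 83.1]
side knob 128 [71.5 -1.1 23.9] [67.4 71.  76.3]
top marker 35 [81.7 22.1  3.6] [74.6 81.  89.8]
t 10.3 G(tcp)mm [188.3  -0.3  10.6] F [-12.5  -3.1   3.5] open 0.0098
shift cm [-0.04  0.01 -2.33] rotvec [0.    0.002 0.001] 0.2 deg
```

View pics/p4.png

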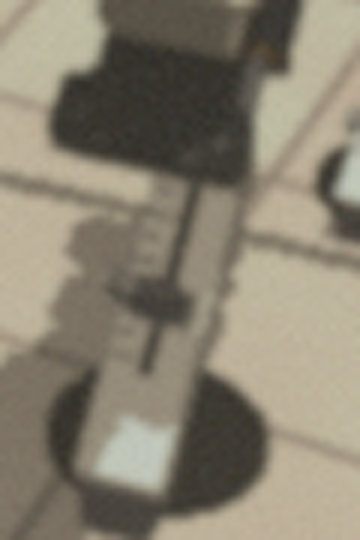

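```bash
python3 - <<'E'
from g import *
def prof(k,y,h,S,cam="side"):
    d=load(cam,k);P=np.array([proj(d,W(i/1e3,y,h)) for i in S],np.float32)
    return cv2.remap(d["image"].mean(-1).astype(np.float32),P[:,:1],P[:,1:],cv2.INTER_LINEAR).ravel()
def edges(v,S):
    i=np.argmin(v);hiL=v[:i].max();hiR=v[i:].max();lo=v[i]
    L=[S[j] for j in range(i) if v[j]>(hiL+lo)/2][-1];R=[S[j] for j in range(i,len(v)) if v[j]>(hiR+lo)/2][0]
    return round(float(L),1),round(float(R),1),int(lo),int(hiL),int(hiR)
for k,c in((3,49),(4,73),(0,86)):
    S=np.arange(c-18,c+16,.2)
    for y in(-.007,-.005,.005,.007):print("knob",k,y,edges(prof(k,y,.026,S),S))
S=np.arange(64,94,.2)
for k in(3,4,0):
    for y in(.020,.022,.024):print("marker",k,y,edges(prof(k,y,.006,S),S))
S=np.arange(60,100,.2)
for y in(.020,.023):print("top marker 0",edges(prof(0,y,.006,S,"top"),S))
for y in(-.006,0.006):print("top knob 0",edges(prof(0,y,.026,S,"top"),S))
# depth edges, same filter as look
for k in(3,0,4):
    q=G(cloud(load("side",k),365,405,215,285))*1e3
    m=(abs(q[...,1])<13)&(q[...,2]>12)&(q[...,2]<30)&(q[...,0]>30)&(q[...,0]<115);r=q[m]
    print("depth knob",k,r.mean(0).round(1),np.percentile(r[:,0],[3,50,97]).round(1),"topface",r[r[:,2]>22][:,0].mean().round(1))
E
```

```text
knob 3 -0.007 (37.6, 51.0, 68, 143, 144)
knob 3 -0.005 (37.8, 47.0, 68, 140, 109)
knob 3 0.005 (38.0, 54.4, 69, 137, 136)
knob 3 0.007 (38.0, 54.4, 77, 138, 135)
knob 4 -0.007 (60.4, 76.2, 65, 108, 112)
knob 4 -0.005 (60.8, 76.0, 63, 87, 91)
knob 4 0.005 (61.0, 77.0, 60, 125, 135)
knob 4 0.007 (61.4, 77.0, 66, 125, 135)
knob 0 -0.007 (73.4, 88.0, 57, 108, 139)
knob 0 -0.005 (73.8, 84.6, 57, 80, 109)
knob 0 0.005 (73.8, 90.6, 63, 121, 161)
knob 0 0.007 (73.2, 91.2, 72, 134, 161)
marker 3 0.02 (70.8, 84.0, 95, 163, 166)
marker 3 0.022 (71.2, 84.4, 103, 173, 172)
marker 3 0.024 (72.6, 84.6, 118, 176, 176)
marker 4 0.02 (70.0, 78.4, 82, 109, 109)
marker 4 0.022 (71.2, 79.2, 84, 110, 111)
marker 4 0.024 (71.4, 78.2, 97, 110, 110)
marker 0 0.02 (70.2, 85.4, 97, 144, 146)
marker 0 0.022 (70.4, 84.8, 108, 151, 152)
marker 0 0.024 (71.2, 84.8, 122, 153, 153)
top marker 0 (84.8, 95.6, 54, 114, 75)
top marker 0 (68.6, 75.6, 43, 46, 107)
top knob 0 (82.6, 97.2, 68, 137, 70)
top knob 0 (68.0, 83.6, 50, 74, 75)
depth knob 3 [48.4 -1.2 24. ] [44.5 48.  53.8] topface 49.5
depth knob 0 [84.9 -0.6 23.6] [80.8 84.  90.8] topface 85.6
depth knob 4 [71.4 -1.1 24. ] [67.5 70.7 75.9] topface 72.1
```

```bash
python3 -m pendant '[[[0,0,0.15,0,0,0,0],[0,0,0.3,0,0,0,0],[0,0,0.45,0,0,0,0],[0,0,0.55,0,0,0,0],[0,0,0.55,0,0,0,0]]]'
python3 look.py 5
```

```text
time: 10.8
tool_pos: [0.596, -0.1324, 0.1546]
tool_rot: [-0.961, -0.002, -1.447]
contact_force: [-14.2, -4.3, 2.9]
opening: 0.0096
side marker 39 [78.7 21.4  5.2] [73.8 79.6 83.8]
side knob 127 [76.5 -0.8 23.5] [72.5 76.3 82.1]
top marker 22 [84.  21.2  1.9] [80.5 83.6 91.4]
t 11.1 G(tcp)mm [193.6  -0.3  10.6] F [-14.8  -2.5   3.5] open 0.0102
shift cm [-0.04  0.01 -2.86] rotvec [0.001 0.002 0.001] 0.2 deg
```

View pics/p5.png

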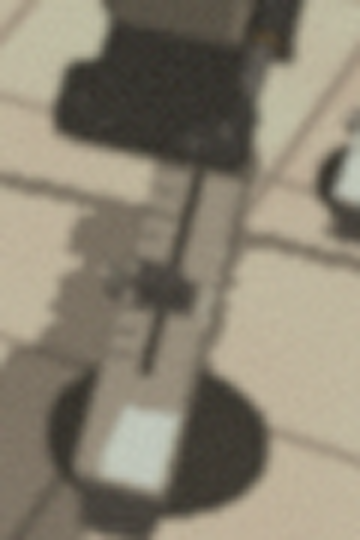

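```bash
cat > edge.py <<'E'
from g import *
from cell import viewer
import sys
N=int(sys.argv[1]); F=[viewer.read_camera("side") for _ in range(N)]; d=F[0]
im=np.mean([f["image"] for f in F],0).mean(-1).astype(np.float32)
def prof(y,h,S):
    P=np.array([proj(d,W(i/1e3,y,h)) for i in S],np.float32)
    return cv2.remap(im,P[:,:1],P[:,1:],cv2.INTER_CUBIC).ravel()
S=np.arange(60,98,2.)
for y,h in((-.007,.026),(-.006,.026),(.006,.026),(.008,.026),(.021,.006),(.023,.006),(.025,.006)):
    print(y,h,list(zip(S.astype(int).tolist(),prof(y,h,S).astype(int).tolist())))
R=np.mean([np.where(f["range_z"]>0,f["range_z"],np.nan) for f in F],0);d2=dict(d,range_z=R)
q=G(cloud(d2,365,405,215,285))*1e3
for nm,m in(("marker",(q[...,1]>18.5)&(q[...,1]<28)&(q[...,2]>-5)&(q[...,2]<12)),("knobtop",(abs(q[...,1])<12)&(q[...,2]>23)&(q[...,2]<32)),("knob",(abs(q[...,1])<12)&(q[...,2]>12)&(q[...,2]<32))):
    m&=(q[...,0]>60)&(q[...,0]<100);r=q[m];r=r[np.argsort(r[:,0])];print(nm,len(r),r.mean(0).round(2),r[[0,1,2,-3,-2,-1],0].round(1))
cv2.imwrite("pics/edge.png",cv2.resize(im[225:270,370:410],None,fx=14,fy=14,interpolation=cv2.INTER_CUBIC))
E
python3 edge.py 8
```

```text
-0.007 0.026 [(60, 110), (62, 108), (64, 98), (66, 83), (68, 69), (70, 62), (72, 61), (74, 64), (76, 68), (78, 73), (80, 84), (82, 95), (84, 104), (86, 111), (88, 115), (90, 115), (92, 113), (94, 112), (96, 113)]
-0.006 0.026 [(60, 95), (62, 94), (64, 88), (66, 77), (68, 67), (70, 62), (72, 62), (74, 65), (76, 70), (78, 72), (80, 79), (82, 87), (84, 91), (86, 96), (88, 100), (90, 103), (92, 100), (94, 96), (96, 99)]
0.006 0.026 [(60, 133), (62, 119), (64, 99), (66, 84), (68, 80), (70, 72), (72, 67), (74, 68), (76, 72), (78, 75), (80, 75), (82, 84), (84, 104), (86, 124), (88, 132), (90, 131), (92, 124), (94, 123), (96, 130)]
0.008 0.026 [(60, 132), (62, 117), (64, 104), (66, 98), (68, 97), (70, 87), (72, 77), (74, 75), (76, 81), (78, 84), (80, 84), (82, 87), (84, 105), (86, 125), (88, 133), (90, 131), (92, 122), (94, 120), (96, 128)]
0.021 0.006 [(60, 109), (62, 109), (64, 110), (66, 109), (68, 107), (70, 98), (72, 87), (74, 83), (76, 89), (78, 94), (80, 95), (82, 96), (84, 100), (86, 106), (88, 108), (90, 108), (92, 108), (94, 108), (96, 109)]
0.023 0.006 [(60, 110), (62, 111), (64, 111), (66, 111), (68, 109), (70, 104), (72, 96), (74, 90), (76, 94), (78, 99), (80, 102), (82, 101), (84, 102), (86, 106), (88, 108), (90, 109), (92, 108), (94, 109), (96, 110)]
0.025 0.006 [(60, 111), (62, 111), (64, 111), (66, 111), (68, 110), (70, 108), (72, 104), (74, 99), (76, 99), (78, 107), (80, 116), (82, 112), (84, 107), (86, 107), (88, 109), (90, 110), (92, 109), (94, 109), (96, 110)]
marker 11 [78.67 21.19  6.54] [74.  74.5 75.4 82.3 82.7 83.4]
knobtop 33 [77.55 -0.24 25.9 ] [73.  73.2 73.5 81.8 82.1 82.3]
knob 43 [76.62 -0.44 24.1 ] [72.8 72.8 72.8 81.8 82.1 82.3][ WARN:0@7.942] global loadsave.cpp:1063 imwrite_ Unsupported depth image for selected encoder is fallbacked to CV_8U.
```

View pics/edge.png

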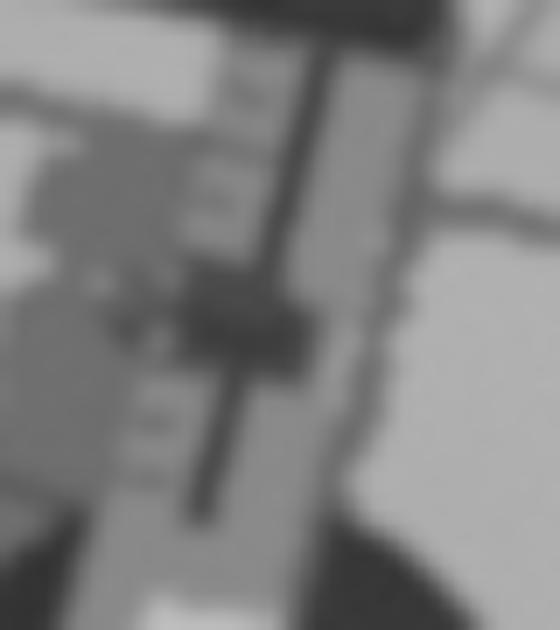

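Averaged view: knob (about 245,325 in the crop) is level with the clip (about 140,310) to within 1–1.5 mm, slightly short. I'll pull the last bit and hold.

```bash
python3 -m pendant '[[[0,0,0.07,0,0,0,0],[0,0,0.14,0,0,0,0],[0,0,0.14,0,0,0,0]]]'; python3 edge.py 8 2>/dev/null | egrep 'marker|knob|^-0.007|^0.006|^0.021'; python3 -c "
from g import *;plan(W(.165,0,.0105))"
```

```text
time: 11.8
tool_pos: [0.597, -0.1323, 0.1553]
tool_rot: [-0.961, -0.002, -1.447]
contact_force: [-14.4, -4.1, 3.3]
opening: 0.0099
-0.007 0.026 [(60, 111), (62, 110), (64, 104), (66, 92), (68, 76), (70, 64), (72, 61), (74, 62), (76, 66), (78, 70), (80, 78), (82, 91), (84, 103), (86, 111), (88, 115), (90, 115), (92, 114), (94, 113), (96, 113)]
0.006 0.026 [(60, 134), (62, 121), (64, 107), (66, 96), (68, 87), (70, 75), (72, 66), (74, 66), (76, 71), (78, 74), (80, 74), (82, 83), (84, 103), (86, 121), (88, 130), (90, 131), (92, 125), (94, 124), (96, 129)]
0.021 0.006 [(60, 109), (62, 110), (64, 110), (66, 109), (68, 107), (70, 98), (72, 87), (74, 83), (76, 88), (78, 94), (80, 95), (82, 95), (84, 101), (86, 106), (88, 109), (90, 108), (92, 108), (94, 109), (96, 108)]
marker 12 [79.01 21.58  5.7 ] [74.4 74.5 75.5 82.8 83.  83.8]
knobtop 33 [78.69  0.08 25.88] [73.8 74.3 74.4 83.1 83.6 83.7]
knob 46 [77.93 -0.77 23.42] [73.8 74.  74.  83.2 83.6 83.7]
t 12.2 G(tcp)mm [194.8  -0.3  10.6] F [-13.3  -3.7   2. ] open 0.0097
shift cm [-0.04  0.01 -2.98] rotvec [0.001 0.002 0.001] 0.2 deg
```

```bash
python3 -m pendant '[[[0,0,0,0,0,0,0],[0,0,0,0,0,0,0],[0,0,0,0,0,0,0],[0,0,0,0,0,0,0],[0,0,0,0,0,0,0],[0,0,0,0,0,0,0],[0,0,0,0,0,0,0],[0,0,0,0,0,0,0],[0,0,0,0,0,0,0],[0,0,0,0,0,0,0],[0,0,0,0,0,0,0],[0,0,0,0,0,0,0],[0,0,0,0,0,0,0],[0,0,0,0,0,0,0],[0,0,0,0,0,0,0],[0,0,0,0,0,0,0],[0,0,0,0,0,0,0],[0,0,0,0,0,0,0],[0,0,0,0,0,0,0],[0,0,0,0,0,0,0]]]'; python3 -m pendant '[[[0,0,0,0,0,0,0],[0,0,0,0,0,0,0],[0,0,0,0,0,0,0],[0,0,0,0,0,0,0],[0,0,0,0,0,0,0]]]'
python3 -m pendant '[[[0,0,-0.1,0,0,0,0],[0,0,-0.2,0,0,0,0],[0,0,-0.3,0,0,0,0],[0,0,-0.4,0,0,0,0],[0,0,-0.5,0,0,0,0],[0,0,-0.6,0,0,0,0],[0,0,-0.7,0,0,0,0],[0,0,-0.8,0,0,0,0],[0,0,-0.9,0,0,0,0],[0,0,-1,0,0,0,0],[0,0,-1.1,0,0,0,0],[0,0,-1.2,0,0,0,0],[0,0,-1.3,0,0,0,0],[0,0,-1.4,0,0,0,0],[0,0,-1.5,0,0,0,0],[0,0,-1.6,0,0,0,0],[0,0,-1.7,0,0,0,0],[0,0,-1.8,0,0,0,0],[0,0,-1.9,0,0,0,0],[0,0,-2,0,0,0,0]]]'
python3 -m pendant '[[[0,0,-0.1,0,0,0,0],[0,0,-0.2,0,0,0,0],[0,0,-0.3,0,0,0,0],[0,0,-0.4,0,0,0,0],[0,0,-0.5,0,0,0,0],[0,0,-0.6,0,0,0,0],[0,0,-0.7,0,0,0,0],[0,0,-0.8,0,0,0,0],[0,0,-0.88,0,0,0,0],[0,0,-0.94,0,0,0,0],[0,0,-1,0,0,0,0],[0,0,-1,0,0,0,0]]]'
python3 -c "
from g import *;plan(W(.165,0,.0105))"
```

```text
time: 14.2
tool_pos: [0.597, -0.1323, 0.1553]
tool_rot: [-0.961, -0.002, -1.447]
contact_force: [-14.9, -4.4, 2.5]
opening: 0.0097
time: 14.7
tool_pos: [0.597, -0.1323, 0.1553]
tool_rot: [-0.961, -0.002, -1.447]
contact_force: [-14.0, -3.7, 3.6]
opening: 0.0101
time: 16.7
tool_pos: [0.5817, -0.1343, 0.1445]
tool_rot: [-0.959, -0.003, -1.448]
contact_force: [-9.7, -3.1, 3.3]
opening: 0.01
time: 17.9
tool_pos: [0.5738, -0.1354, 0.1389]
tool_rot: [-0.959, -0.003, -1.448]
contact_force: [-7.7, -2.4, 3.6]
opening: 0.0095
t 17.9 G(tcp)mm [166.3  -0.6  10.6] F [-7.7 -2.4  3.6] open 0.0095
shift cm [-0.06  0.01 -0.13] rotvec [-0.001  0.002  0.002] 0.2 deg
```

```bash
for i in 1; do python3 -m pendant '[[[0,0,-0.05,0,0,0,0],[0,0,-0.1,0,0,0,0],[0,0,-0.15,0,0,0,0],[0,0,-0.15,0,0,0,0]]]'; python3 -m pendant '[[[0,0,-0.05,0,0,0,0],[0,0,-0.05,0,0,0,0]]]'; python3 -m pendant '[[[0,0,-0.05,0,0,0,0],[0,0,-0.05,0,0,0,0]]]';done | egrep 'pos|force'
python3 -c "
from g import *;plan(W(.165,0,.0105))"
```

```text
tool_pos: [0.5727, -0.1355, 0.1382]
contact_force: [-8.2, -2.1, 3.3]
tool_pos: [0.5727, -0.1355, 0.1381]
contact_force: [-6.9, -1.7, 2.9]
tool_pos: [0.5727, -0.1356, 0.1381]
contact_force: [-4.9, -0.3, 5.6]
t 18.7 G(tcp)mm [164.9  -0.6  10.6] F [-4.9 -0.3  5.6] open 0.0099
shift cm [-0.06  0.01  0.01] rotvec [-0.003  0.002  0.002] 0.2 deg
```

```bash
python3 -m pendant '[[[0,0,-0.05,0,0,0,0],[0,0,-0.1,0,0,0,0],[0,0,-0.1,0,0,0,0]]]'|egrep 'pos|force'; python3 -m pendant '[[[0,0,-0.1,0,0,0,1.3],[0,0,-0.1,0,0,0,2],[0,0,-0.1,0,0,0,3],[0,0,-0.1,0,0,0,3],[0,-1.5,0,0,0,0,3],[0,-4,0,0,0,0,3],[0,-8,0,0,0,0,3],[0,-12,0,0,0,0,3],[0,-17,-2,0,0,0,3],[5,-20,-6,0,0,0,3],[10,-20,-10,0,0,0,3],[10,-20,-10,0,0,0,3],[10,-20,-10,0,0,0,3],[10,-20,-10,0,0,0,3]]]'
python3 look.py 6
python3 - <<'E'
from g import *
s=load("side",6)["image"];s=cv2.resize(s[190:290,350:430],None,fx=5,fy=5,interpolation=cv2.INTER_CUBIC)
t=load("top",6)["image"];t=cv2.resize(t[175:275,340:400],None,fx=5,fy=5,interpolation=cv2.INTER_CUBIC)
cv2.imwrite("pics/fin.png",np.hstack([s,t])[:,:,::-1])
E
```

```text
tool_pos: [0.5726, -0.1356, 0.1381]
contact_force: [-1.3, -0.0, 4.7]
time: 20.4
tool_pos: [0.3883, -0.2591, 0.243]
tool_rot: [-0.958, -0.001, -1.45]
contact_force: [-0.3, 0.5, 1.1]
opening: 0.0299
side marker 38 [79.  21.3  5.7] [74.  78.3 84.1]
side knob 128 [77.9 -0.5 23.9] [73.9 77.4 83.3]
top marker 35 [81.8 22.4  4.1] [73.2 82.5 88.4]
top knob 82 [80.7  1.3 22.9] [73.9 81.7 85.3]
t 20.7 G(tcp)mm [ 64.1 -99.5 210. ] F [ 0.7  0.6 -0.1] open 0.03
shift cm [-9.92 19.98 10.07] rotvec [-0.003  0.004  0.001] 0.3 deg
```

View pics/fin.png

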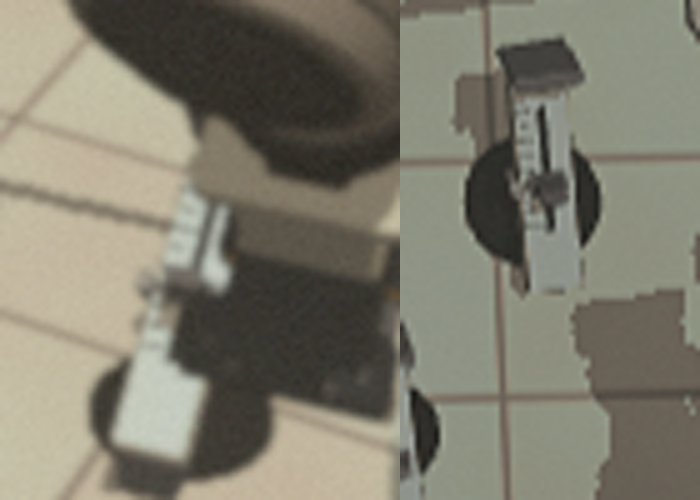

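Handle is home, the knob stays beside the clip (side ~180,285 in crop; top ~550,187), and the robot touches nothing. One numeric check that nothing else moved, then hand in.

```bash
python3 - <<'E'
from g import *
from cell import robot,status
a,b=load("top",0)["image"].astype(int),load("top",6)["image"].astype(int)
for nm,(u0,u1,v0,v1) in dict(tumbler=(398,432,210,240),tiers=(132,245,178,258),stand=(300,440,135,175),dish=(475,510,115,148)).items():
    D=abs(a-b)[v0:v1,u0:u1].max(-1);print(nm,"mean",D.mean().round(2),"frac>40",(D>40).mean().round(3))
print(status.observe()["contact_force"].round(1),status.observe()["time"])
E
```

```text
tumbler mean 21.66 frac>40 0.183
tiers mean 9.31 frac>40 0.0
stand mean 9.29 frac>40 0.0
dish mean 9.66 frac>40 0.0
[ 0.7  0.6 -0.1] 20.7
```

```bash
python3 -m pendant '[[[-10,-8,-4,0,0,0,3],[-20,-8,-4,0,0,0,3],[-20,-8,-4,0,0,0,3],[-20,-8,-4,0,0,0,3],[-20,-8,-4,0,0,0,3],[-20,-8,-4,0,0,0,3],[-20,-8,-4,0,0,0,3]]]'
python3 - <<'E'
from g import *
from cell import viewer
a=load("top",0)["image"];b=viewer.read_camera("top")["image"]
D=abs(a.astype(int)-b)[210:240,398:432].max(-1);print(D.mean(),(D>40).mean())
cv2.imwrite("pics/tum.png",cv2.resize(np.hstack([i[195:245,385:440] for i in(a,b)]),None,fx=6,fy=6)[:,:,::-1])
E
```

```text
time: 21.4
tool_pos: [0.2863, -0.07, 0.2857]
tool_rot: [-0.957, -0.005, -1.448]
contact_force: [-1.0, -0.9, 0.4]
opening: 0.0302
5.781372549019608 0.0
```

View pics/tum.png

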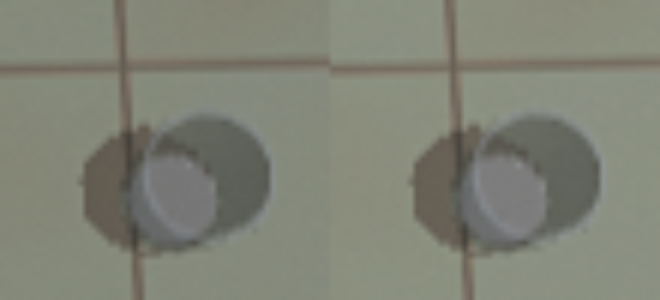

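The tumbler looks the same before and after (rim near 205,180 in both halves), so the earlier difference was only the arm's shadow.

```bash
python3 -c "
from cell import robot;print(robot.hand_in())"
```

```text
the job is handed in; nothing more can be done
None
```

The job is done and handed in at about 21.5 s of the 48 s allowed; the hand-in gives no verdict.

**What I did**
- I pushed the drag pointer down with closed fingers until it met the hard stop at zero.
- I gripped the paddle with the tool tilted 35° and pulled it about 29.5 mm, until the pointer was level with the marker clip. I held it there for about 2.9 s.
- I eased the handle home at about 10 mm/s until it met its stop and the pull on the tool had died away. Then I let go and moved the arm clear.

**Last checks**
- **Pointer against marker:** after release, the side camera put the pointer knob at 73.9–83.3 mm along the slope and the clip at 74.0–84.1 mm. That is level to within about 0.5–1 mm, which is as fine as the cameras can resolve. The top camera is coarser and agreed to about 1 mm.
- **Marker:** it read 78–79 mm along the slope throughout, so I saw no shift.
- **Surroundings:** the top picture showed no change at the tiers, towel stand or dish. An early check showed a difference at the tumbler; that was the arm's shadow, and a clear picture showed the tumbler unmoved.
- **Disagreement:** the travel read from the arm ran about 0.5 mm more than the cameras showed, which I put down to give in the grip.

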